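# Put the lid on the wedge canister in the framing shop

## Robot

A 6-joint arm with a two-finger parallel gripper is mounted at the origin on the work surface. World frame = base frame: x ahead of the robot, y to its left, z up, the work surface at z = 0. Lengths are in mm, angles in rad, forces in N, time in s.
With the tool pointing down it reaches from about 275 to 825 mm from the base axis. Payload 5.2 kg.
Tool frame: the origin (TCP) lies at the very end of the fingers, on their centre line; the grasp point (between the pads) lies 19 mm behind it; z points along the fingers, y is the direction in which the jaws open and shut (so a half turn about z gives the same grasp; the last joint's range is limited). The gripper opens to 93 mm and grips with 3 to 60 N. Pads are 15 mm wide; open, the fingers measure 128 mm over their backs; the gripper's body (75 mm by 188 mm) begins 65 mm behind the grasp point.
Start: joints at [1.054, 0.259, 1.535, -0, 1.348, -0.203], TCP at [169.749, 523.154, 218.653] pointing down, gripper open.
Joint ranges: [-3.14, 3.14], [-0.91, 2.08], [0.19, 2.58], [-1.22, 4.36], [0.22, 2.71], [-3.12, 3.12]. Speed limits (rad/s): [2.57, 2.57, 3.14, 3.14, 3.14, 3.14].

## Interface

Orientations are given as [roll, pitch, yaw] about the fixed x, y, z axes, in that order (R = Rz(yaw) Ry(pitch) Rx(roll)).
In Python, from bench import robot gives the robot as it stands. The module is installed in compiled form; this text tells all that it offers. Calls block until the motion is done:
- robot.move_ptp(position, orientation): joint-space move of the TCP to a pose.
- robot.move_linear(position, ori=None, speed=150, f_stop=None): straight line of the TCP; ori=None keeps the orientation; speed is the mean speed in mm/s. With f_stop (N) it stops when the force on the tool has changed by that much, and returns True; else False.
- robot.move_j(angles): joint-space move.
- robot.move_gripper(opening): opening from 0.0 (shut) to 1.0 (fully open); the grip force is fixed at half the most; returns when the fingers have stopped.
- robot.sleep(seconds).
- robot.inverse_kinematics(position, orientation): joint angles nearest the present ones, or None.
- robot.get_image(name): name is "scene" or "top"; returns a dict with "img" (420x560x3 uint8, blue, green, red), "fovy" (degrees; the focal length in pixels is half the picture's height over the tangent of half this angle, whatever the lens; pixels are square), "cx", "cy" (the principal point, pixels), "eye" and "orientation" of the camera in the world. Camera axes: x right, y down, z forward; pixel columns grow to the right and rows downward; lengths in mm; the calibration is good to about 2 mm. A picture is of the moment at which its call begins. There is no depth.
A pose or a line that the arm cannot do raises robot.MotionError and nothing moves.
- robot.hand_in(): hands the job in, once; it reports no verdict.
Readings, each from a call of its own:
- robot.current_t(): time.
- robot.current_qpos(): joint angles.
- robot.current_joint_vel(): joint speeds.
- robot.current_joint_efforts(): joint torques, N m.
- robot.current_tcp_pos(): TCP position.
- robot.current_eef_rot(): TCP orientation.
- robot.current_contact_force(): force on the tool from outside, world axes, zero at the start.
- robot.current_ft_torque(): the same for the moment, N m.
- robot.current_gripper_width(): opening from 0.0 (shut) to 1.0 (fully open).
Only numpy, scipy, OpenCV 4.12 (cv2) and the standard library are available. Lean on these libraries where they do the work, as an engineer would, in place of code of your own. Each camera call takes 0.05 s, during which the arm holds its last target.

## Task

Close the big open steel canister of stretcher wedges: draw the keeper pin out of the sloping lid rest and hang it upright by its collar in the notched bracket at the rest's side, let go of it, and then take the lid off the rest and set it gently on the canister, fully down and level. Leave the canister standing where it is and do not disturb the other things on the bench.

Things in the scene. Friction and masses are not known exactly. Their poses are not given: they have to be found in the camera images.
- rest: the fixed lid rest: a plywood board 150 mm wide, sloping 30 degrees, uphill towards its own +x; two studs at the low edge stop the lid; a bored block at the high edge; a steel bracket at its +y side. Whole: x -85 to +115, y -75 to +160 mm, up to 130 mm tall without the pin. Origin on the bench, z up
- bore (a point): centre of the mouth of the 15 mm through bore, on the top of the block (block 45 mm thick along the bore); the bore runs square to the sloping board, i.e. its axis points up along (-0.5, 0, 0.866) in the axes of the rest; axes as the rest. It lies 61 mm to +x of the rest's origin and 115 mm above the bench
- notch (a point): where the pin's axis belongs in the notch of the level bracket plate (50 x 60 x 8 mm), on the plate's top face, 105 mm above the bench and 120 mm to +y of the rest's origin. The notch is 20 mm wide, runs along x of the rest, open towards -x (from x = -20 to +8 mm of this point), free below but for an upright at x over 22 mm. Axes as the rest
- pin: steel keeper pin, 102 mm long: shaft 12 mm in diameter and 52 mm long below the collar, collar 48 mm in diameter and 5 mm thick, round grip 20 mm in diameter and 45 mm long above the collar. Origin: centre of the collar's underside; z along the pin towards the grip. It starts in the bore, collar on the block and 7 mm over the lid's edge, which it holds down
- lid: round steel lid 124 mm across and 5 mm thick, with a round black knob 24 to 26 mm in diameter on top, from 5 to 45 mm above the disc's underside, and below it a centring boss 100 mm across, tapering to 92 mm, 8 mm deep. Origin: centre of the disc's underside, z towards the knob. It starts lying on the sloping board
- canister: the big open steel canister, 116 mm across, 100 mm tall, wall 4 mm (mouth 108 mm), loose, about 0.9 kg, wooden wedges at the bottom. Origin: centre of its underside, z up. The two tall bottles stand close by on either side of it
- rim (a point): centre of the canister's mouth, at the height of the rim (100 mm above its underside)
- spray: white plastic spray bottle with a grey trigger head, 62 mm in diameter, 226 mm tall (head reaches 40 mm to -x of its axis). Bystander, loose, to be left alone. Origin: at the middle of its underside
- varnish: amber glass bottle, 60 mm in diameter, 235 mm tall. Bystander, loose, to be left alone. Origin: at the middle of its underside
- small_tin: open steel tin, 84 mm across, 85 mm tall: too small for the lid, not the one to close. Bystander, loose, to be left alone. Origin: at the middle of its underside
- mug: white mug of pencils, 72 mm across, 175 mm tall with its pencils. Bystander, loose, to be left alone. Origin: at the middle of its underside
- corner: L-shaped dark offcut of picture frame, about 110 x 95 mm, 22 mm tall. Bystander, loose, to be left alone. Origin: on its underside
- tape: roll of brown tape lying flat, 90 mm across, 45 mm tall. Bystander, loose, to be left alone. Origin: at the middle of its underside
- hammer: hammer lying flat, about 300 mm long. Bystander, loose, to be left alone. Origin: on its underside
There are look-alikes about, which are no part of the job. What is shaped like the lid but purple or yellow is not meant.

How it is judged:
By the outcome, as a careful person would: the job done as asked, in the order asked, and still so for the second after the job is handed in, with the robot touching nothing.
It also fails if it takes over 64 s, if anything falls off the work surface, if the arm or the gripper's body presses on something with over 40 N, if the wrist force passes 120 N, or if a joint passes its speed limit or range.

## Working session

There is one attempt and no reset: what is moved stays moved. The work goes in short steps, each a Python script; the robot and the scene stay as the last script left them, time stands still between calls to the robot, and variables do not carry over. Pictures are saved under pics/ and viewed, and the job is handed in when it is done.

```bash
mkdir -p pics && python3 - <<'E'
from bench import robot
import cv2, numpy as np
for n in ("scene","top"):
    d=robot.get_image(n); cv2.imwrite(f"pics/{n}0.png",d["img"])
    print(n,{k:v for k,v in d.items() if k!="img"})
print(robot.current_t(),robot.current_eef_rot(),robot.current_gripper_width())
E
```

```text
scene {'fovy': 49.34473870269972, 'cx': 287.7220242923422, 'cy': 208.70563101080285, 'eye': array([1212.72995098,  683.97786561, 1054.27964715]), 'orientation': array([-2.33810593, -0.01623314,  2.40663551])}
top {'fovy': 48.59668227273681, 'cx': 278.3894781372463, 'cy': 198.53015829274693, 'eye': array([ 439.06918286,  -11.04415226, 1223.18028909]), 'orientation': array([-3.04924787, -0.00524622, -1.5858296 ])}
0.1 [-3.14004899e+00 -2.91297300e-04  2.82785886e+00] 1.001968072188279
```

View pics/scene0.png

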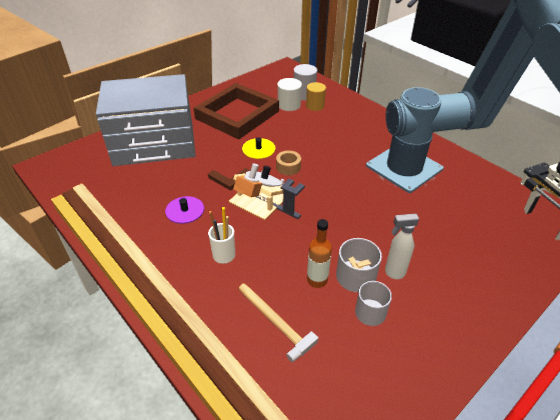

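View pics/top0.png

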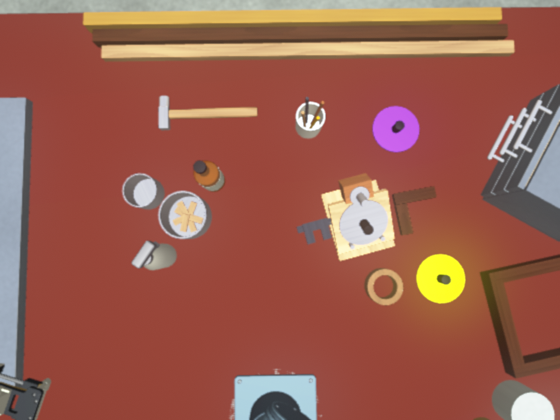

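The top view shows the rest at about (360,220), the canister at (185,215) and the bracket at (315,230). The varnish is at (208,175) and the spray at (155,255). I'll zoom in on these.

```bash
cat > h.py <<'E'
import numpy as np, cv2
from scipy.spatial.transform import Rotation as R
def cam(d):
    f=d["img"].shape[0]/2/np.tan(np.radians(d["fovy"])/2)
    return f,d["cx"],d["cy"],np.array(d["eye"]),R.from_euler("xyz",d["orientation"]).as_matrix()
def ray(d,u,v):
    f,cx,cy,e,M=cam(d); r=M@np.array([(u-cx)/f,(v-cy)/f,1]); return e,r/np.linalg.norm(r)
def onz(d,u,v,z):
    e,r=ray(d,u,v); return e+r*(z-e[2])/r[2]
def proj(d,P):
    f,cx,cy,e,M=cam(d); q=(np.atleast_2d(P)-e)@M; return np.c_[f*q[:,0]/q[:,2]+cx,f*q[:,1]/q[:,2]+cy]
def tri(d1,p1,d2,p2):
    a,r=ray(d1,*p1); b,s=ray(d2,*p2)
    t=np.linalg.lstsq(np.c_[r,-s],b-a,rcond=None)[0]; x,y=a+r*t[0],b+s*t[1]
    return (x+y)/2,np.linalg.norm(x-y)
def crop(img,x0,y0,w,h,k,name):
    cv2.imwrite("pics/"+name,cv2.resize(img[y0:y0+h,x0:x0+w],None,fx=k,fy=k,interpolation=cv2.INTER_CUBIC))
E
python3 - <<'E'
import cv2; from h import *
t=cv2.imread("pics/top0.png"); s=cv2.imread("pics/scene0.png")
crop(t,290,165,155,115,5,"c1.png"); crop(t,110,145,130,140,4,"c2.png")
crop(s,195,135,120,95,6,"c3.png"); crop(s,290,205,135,125,4,"c4.png")
E
```

```text
(no output)
```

View pics/c1.png

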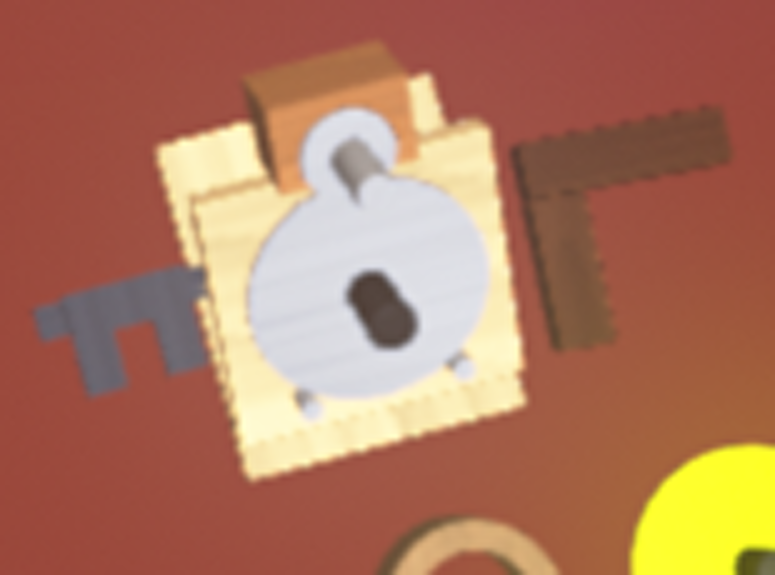

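View pics/c2.png

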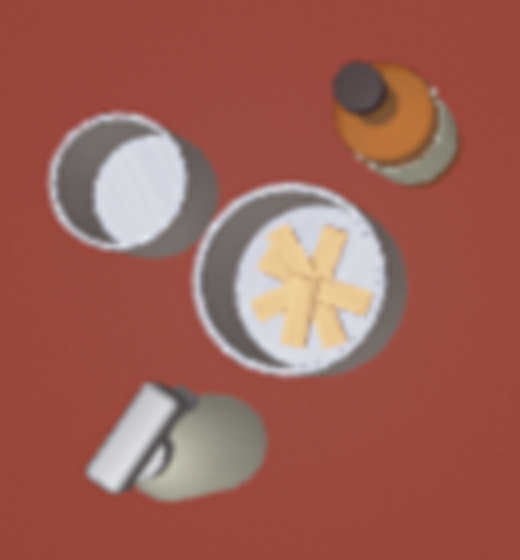

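View pics/c3.png

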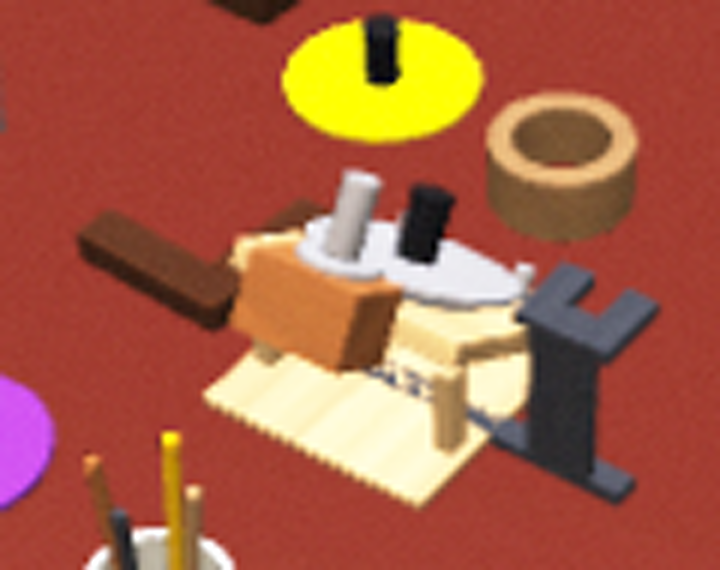

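View pics/c4.png

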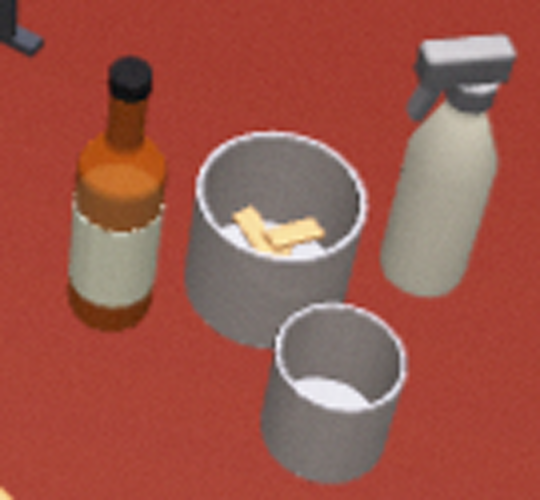

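The crops show the pin collar in the top view at about (360,196), the lid centre at (363.5,222) and the canister rim centre at (184,214). Next I'll measure with masks and fits.

```bash
cat > meas.py <<'E'
from bench import robot
from h import *
import pickle
D={n:robot.get_image(n) for n in("top","scene")}
pickle.dump(D,open("d0.pkl","wb"))
t,s=D["top"],D["scene"]
def bright(d,x0,y0,x1,y1,vmin,smax):
    h=cv2.cvtColor(d["img"],cv2.COLOR_BGR2HSV); m=((h[...,1]<smax)&(h[...,2]>vmin)).astype(np.uint8)
    o=np.zeros_like(m); o[y0:y1,x0:x1]=m[y0:y1,x0:x1]; return o
# canister grey masks
for n,(x0,y0,x1,y1) in {"top":(155,190,215,242),"scene":(334,236,384,290)}.items():
    h=cv2.cvtColor(D[n]["img"],cv2.COLOR_BGR2HSV)
    v=bright(D[n],x0,y0,x1,y1,0,70)*255
    crop(cv2.cvtColor(v,cv2.COLOR_GRAY2BGR),x0,y0,x1-x0,y1-y0,6,f"m_{n}.png")
    crop(D[n]["img"],x0,y0,x1-x0,y1-y0,10,f"z_{n}.png")
E
python3 meas.py
python3 - <<'E'
import cv2; from h import *
import pickle; D=pickle.load(open("d0.pkl","rb"))
a=cv2.resize(D["top"]["img"][190:242,155:215],None,fx=8,fy=8,interpolation=cv2.INTER_NEAREST)
b=cv2.resize(D["top"]["img"][210:250,295:345],None,fx=8,fy=8,interpolation=cv2.INTER_NEAREST)
cv2.imwrite("pics/z1.png",a);cv2.imwrite("pics/z2.png",b)
E
```

```text
(no output)
```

View pics/z1.png

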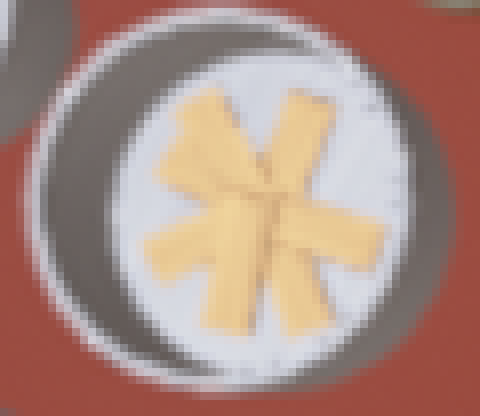

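View pics/z2.png

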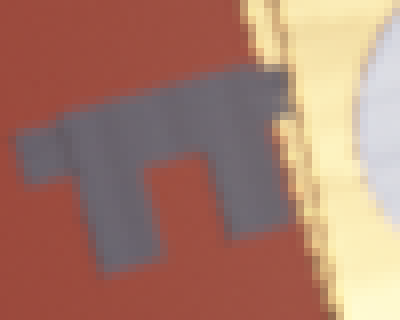

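View pics/z_scene.png

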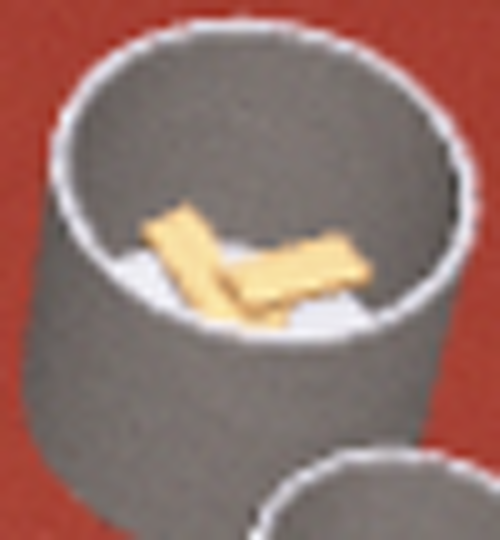

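```bash
cat > fit.py <<'E'
from h import *
import pickle
from scipy.optimize import least_squares
D=pickle.load(open("d0.pkl","rb")); t,s=D["top"],D["scene"]
def lum(d): return d["img"].astype(float).min(2)
def rim(d,c0,z,r,sel,half=4):
    g=lum(d); H,W=g.shape; vv,uu=np.mgrid[0:H,0:W]; c=np.array(c0,float)
    P=np.array([onz(d,u,v,z)[:2] for u,v in zip(uu.ravel(),vv.ravel())])
    for _ in range(6):
        q=P-c; rr=np.hypot(*q.T); a=np.degrees(np.arctan2(q[:,1],q[:,0]))
        m=(abs(rr-r)<half)&(g.ravel()>170)&sel(a)
        f=least_squares(lambda x:np.hypot(P[m,0]-x[0],P[m,1]-x[1])-x[2],[*c,r],loss="soft_l1"); c=f.x[:2]
    return f.x,m.sum()
ct=onz(t,181.5,214.5,100)[:2]; cs=onz(s,360,253.5,100)[:2]; print(ct,cs)
print(rim(t,ct,100,56,lambda a:(a>20)&(a<160)|(a<-165)|(a>0)&(a<175)),rim(s,cs,100,56,lambda a:a<400))
# bracket
px=np.array([[100,277],[162,262],[230,243],[292,222],[62,112],[147,168],[212,150]])/8+[295,210]-.5
W=np.array([onz(t,*p,105)[:2] for p in px])
L=np.array([[-20,150],[-20,130],[-20,110],[-20,90],[30,150],[8,130],[8,110]],float)
def rig(x): 
    c,s_=np.cos(x[2]),np.sin(x[2]); return x[:2]+L@np.array([[c,s_],[-s_,c]])
f=least_squares(lambda x:(rig(x)-W).ravel(),[470,-190,.2],x_scale=[100,100,1],loss="soft_l1")
print(f.x,np.degrees(f.x[2])); print(np.round(rig(f.x)-W,1))
E
python3 fit.py
```

```text
[507.66518681 216.02795994] [507.06443152 221.67064209]
(array([508.24193189, 215.62758248,  55.18251465]), np.int64(101)) (array([505.89302908, 220.00975573,  55.47639318]), np.int64(148))
[ 4.85138008e+02 -2.27504219e+02  2.21492458e-01] 12.69058304216588
[[ 0.7 -0.3]
 [ 0.9 -1.1]
 [-0.  -0.1]
 [-1.6 -0.9]
 [ 0.   0.3]
 [ 0.1  1.1]
 [-0.6  1.3]]
```

```bash
cat > ov.py <<'E'
from h import *
import pickle
D=pickle.load(open("d0.pkl","rb"))
def rest(x,y,yaw): return np.array([x,y,0.]),R.from_euler("z",yaw).as_matrix()
def pts(o,Z):
    n=Z@[-.5,0,.8660254]; up=Z@[.8660254,0,.5]; b=o+Z@[61,0,115]
    lid=b-79*up-5*n; yy=Z@[0,1.,0]
    th=np.linspace(0,2*np.pi,60)
    circ=lambda c,r,a=up:c+r*(np.outer(np.cos(th),a)+np.outer(np.sin(th),yy))
    return dict(n=n,up=up,b=b,lid=lid,col=circ(b+5*n,24),gt=circ(b+50*n,10),ld=circ(lid+5*n,62),kn=circ(lid+45*n,13),
     br=np.array([o+Z@[a,c,105] for a,c in[(-20,150),(-20,130),(8,130),(8,110),(-20,110),(-20,90),(30,90),(30,150)]]),
     base=np.array([o+Z@[a,c,0] for a,c in[(-85,75),(-85,-75),(115,-75),(115,75)]]))
if __name__=="__main__":
    import sys
    x,y,w=map(float,sys.argv[1:4])
    o,Z=rest(x,y,w); p=pts(o,Z); print(p["b"],p["lid"])
    for n,(x0,y0,ww,hh) in dict(top=(290,165,125,105),scene=(200,155,110,80)).items():
        k=6; im=cv2.resize(D[n]["img"][y0:y0+hh,x0:x0+ww],None,fx=k,fy=k,interpolation=cv2.INTER_CUBIC)
        for key,c in dict(col=(0,255,0),gt=(255,0,255),ld=(255,0,0),kn=(0,255,255),br=(0,255,0),base=(255,255,0)).items():
            q=((proj(D[n],p[key])-[x0,y0]+.5)*k).astype(int); cv2.polylines(im,[q.reshape(-1,1,2)],True,c,1)
        cv2.imwrite(f"pics/{sys.argv[4]}_{n}.png",im)
E
python3 ov.py 485.1 -227.5 .2215 ov1
```

```text
[ 544.60970944 -214.09871338  115.        ] [ 480.30409632 -228.58001334   71.169873  ]
```

View pics/ov1_top.png

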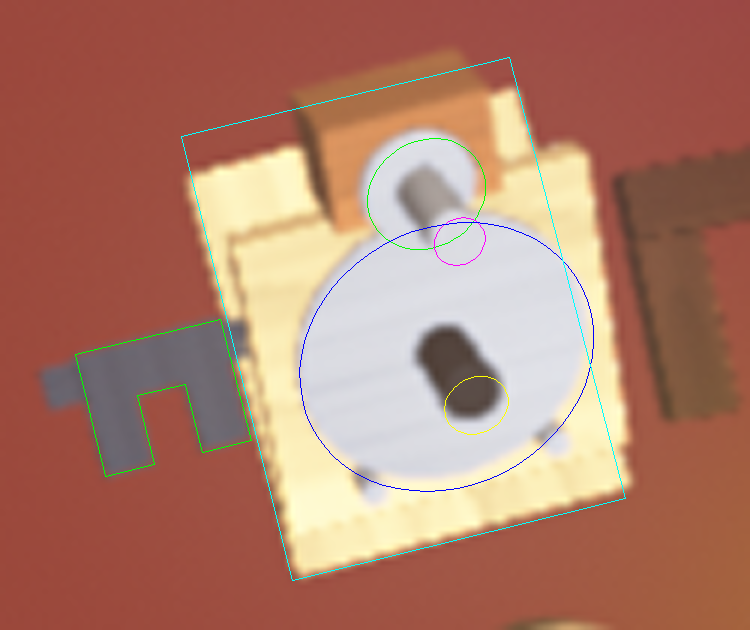

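View pics/ov1_scene.png

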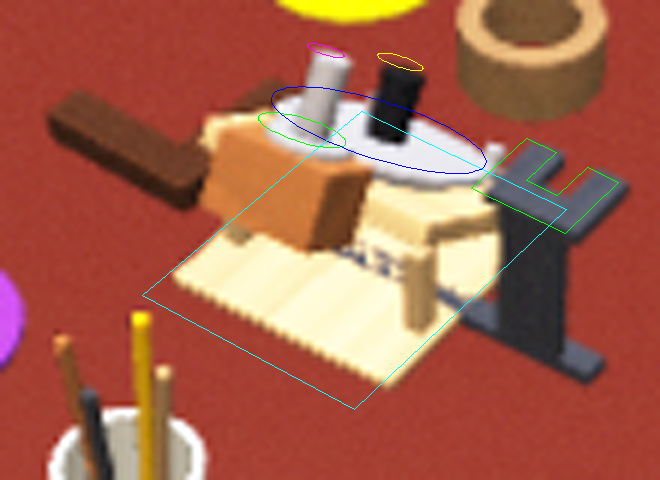

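The overlay shows the bracket fits in the top view, but the pin and lid are off by 1–2 px there, and the scene view is off by more. I'll triangulate distinct points directly, without the assumed geometry.

```bash
python3 - <<'E'
from h import *; import pickle
D=pickle.load(open("d0.pkl","rb"))
def z(n,x0,y0,w,h,k,name):
    im=cv2.resize(D[n]["img"][y0:y0+h,x0:x0+w],None,fx=k,fy=k,interpolation=cv2.INTER_NEAREST).astype(float)
    im=np.clip((im-40)*1.15,0,255).astype(np.uint8)
    for i in range(0,w,5): cv2.putText(im,str(x0+i),(i*k,8),0,.3,(255,255,255),1); cv2.line(im,(i*k,0),(i*k,h*k),(0,255,0) if i%10==0 else (0,90,0),1)
    for i in range(0,h,5): cv2.putText(im,str(y0+i),(0,i*k+8),0,.3,(255,255,255),1); cv2.line(im,(0,i*k),(w*k,i*k),(0,255,0) if i%10==0 else (0,90,0),1)
    cv2.imwrite("pics/"+name,im)
z("top",335,175,60,55,13,"g1.png"); z("scene",240,155,70,50,11,"g2.png")
E
```

```text
(no output)
```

View pics/g1.png

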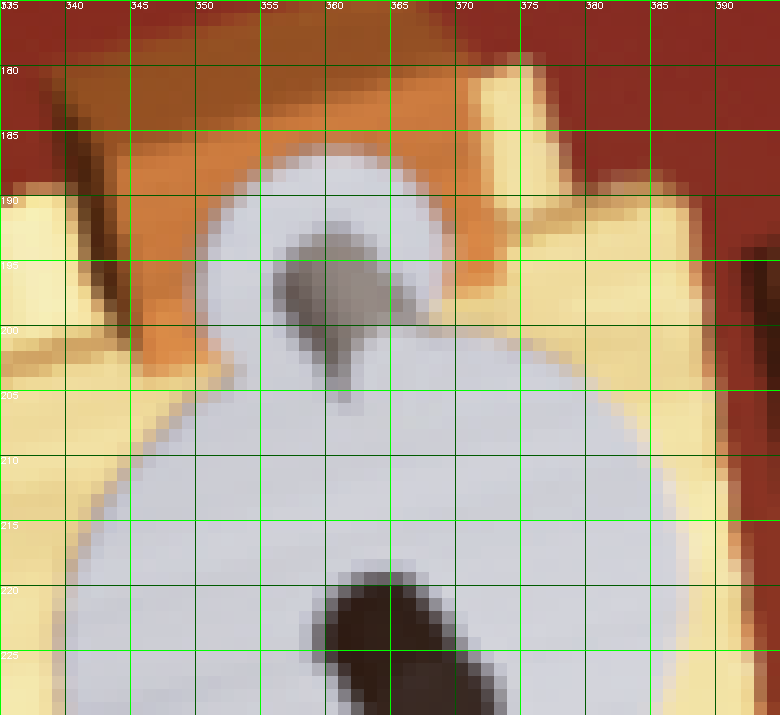

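View pics/g2.png

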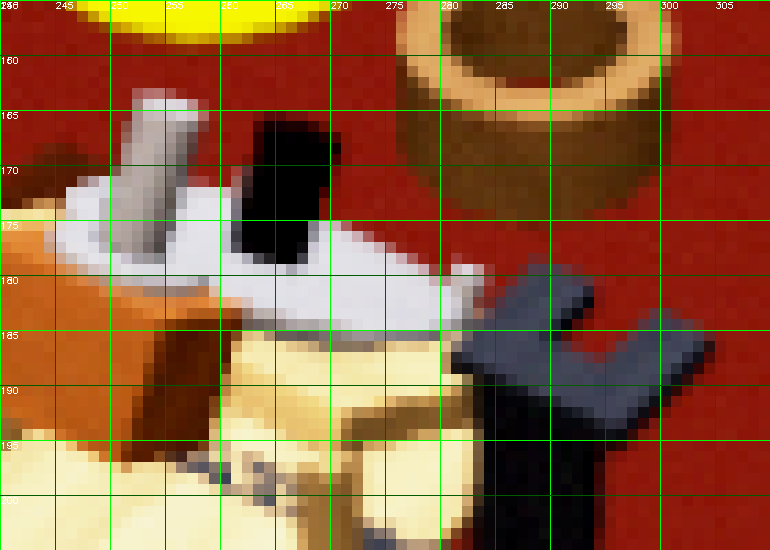

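```bash
python3 - <<'E'
from h import *; import pickle
D=pickle.load(open("d0.pkl","rb"));t,s=D["top"],D["scene"]
def dark(d,x0,y0,x1,y1,th=75):
    g=d["img"].max(2)[y0:y1,x0:x1]; m=(g<th).astype(np.uint8); n,l,st,c=cv2.connectedComponentsWithStats(m)
    i=1+np.argmax(st[1:,4]); print(st[i]+[x0,y0,0,0,0]); ys,xs=np.where(l==i); return np.c_[xs+x0,ys+y0]
k=dark(t,350,215,385,245); print("knob top view low end", k[np.argsort(k@[0.5,.85])][-4:])
h=-.5
P=dict(root=((360.5,196),(252,177.3)),b150=((307.5,244.6),(304.5,186.5)),b130=((315.25,242.75),(299,183.5)),b110=((323.75,240.4),(293.5,182)),b90=((331.5,237.75),(287.5,178.8)))
for n,(a,b) in P.items():
    x,e=tri(t,np.array(a)+h,s,np.array(b)+h); print(n,x.round(1),round(e,1))
# canister
print(tri(t,(181.0,214.0),s,(359.8,253.3)))
E
```

```text
Traceback (most recent call last):
ValueError: attempt to get argmax of an empty sequence
```

```bash
cat > tr.py <<'E'
from h import *; import pickle
D=pickle.load(open("d0.pkl","rb"));t,s=D["top"],D["scene"]
def dark(d,x0,y0,x1,y1,th):
    g=d["img"].max(2)[y0:y1,x0:x1]; m=(g<th).astype(np.uint8); n,l,st,c=cv2.connectedComponentsWithStats(m)
    i=1+np.argmax(st[1:,4]); ys,xs=np.where(l==i); return np.c_[xs+x0,ys+y0]
k=dark(t,350,215,385,245,130); print(k.min(0),k.max(0))
dv=np.array([.55,.83]); pr=k@dv; print("dir ends",k[pr>pr.max()-9].mean(0))
print(cv2.minAreaRect(k.astype(np.float32)))
k=dark(s,255,160,275,182,70); print(cv2.minAreaRect(k.astype(np.float32)))
P=dict(root=((360.5,196),(252,177.3)),b150=((307.5,244.6),(304.5,186.5)),b130=((315.25,242.75),(299,183.5)),b110=((323.75,240.4),(293.5,182)),b90=((331.5,237.75),(287.5,178.8)))
for n,(a,b) in P.items():
    x,e=tri(t,np.array(a)-.5,s,np.array(b)-.5); print(n,x.round(1),round(e,1))
print(tri(t,(181.0,214.0),s,(359.8,253.3)))
E
python3 tr.py
```

```text
[360 220] [372 233]
dir ends [367.53246753 228.94805195]
((366.0, 226.49996948242188), (15.263373374938965, 9.089425086975098), 59.03623962402344)
((265.4000244140625, 171.79998779296875), (6.324555397033691, 12.016654968261719), 18.434947967529297)
root [ 543.1 -210.4  120.9] 6.9
b150 [430.6 -84.1 100.3] 4.0
b130 [ 435.4 -103.3  102.9] 2.1
b110 [ 440.5 -124.    98.7] 2.8
b90 [ 447.4 -143.3  103.5] 0.2
(array([507.67941222, 218.97668287,  99.04261316]), np.float64(3.9731944569099205))
```

```bash
cat > joint.py <<'E'
from h import *; import pickle
from scipy.optimize import least_squares
D=pickle.load(open("d0.pkl","rb"))
O=[] # view, rest pt, px (centre coords), sigma
A=lambda v,P,q,s=.5:O.append((v,np.array(P,float),np.array(q)-.5,s))
for P,q in [((-20,150,105),(307.5,244.6)),((-20,130,105),(315.25,242.75)),((-20,110,105),(323.75,240.4)),((30,150,105),(302.75,224)),((8,130,105),(313.4,231)),((8,110,105),(321.5,228.75))]: A("top",P,q)
for P,q in [((-20,150,105),(304.5,186.5)),((-20,130,105),(299,183.5)),((-20,110,105),(293.5,182)),((-20,90,105),(287.5,178.8)),((8,110,105),(290,186.3)),((8,130,105),(295.3,188)),((30,150,105),(296.5,194)),((30,90,105),(281,187.3))]: A("scene",P,q,.7)
A("top",(58.5,0,119.3),(360.5,195.8)); A("scene",(58.5,0,119.3),(252,177.3)); A("scene",(36,0,158.3),(255,164.5))
A("top",(-27.4,0,110.1),(368.1,229.7),.8); A("scene",(-27.4,0,110.1),(267.2,167),.8)
A("top",(-85,75,10),(340,261.3),1); A("top",(-85,-75,10),(395,246.2),1)
# canister rim
C=[("top",np.array([181.1,214.1])),("scene",np.array([359.6,253.1]))]
def adj(n,c):
    d=dict(D[n]); d["eye"]=d["eye"]+c[:3]; M=R.from_euler("xyz",d["orientation"])*R.from_rotvec(c[3:]); d["orientation"]=M.as_euler("xyz"); return d
def res(x):
    Z=R.from_euler("z",x[2]).as_matrix(); o=np.array([x[0],x[1],0]); cs={"top":adj("top",x[5:11]),"scene":adj("scene",x[11:17])}; r=[]
    for v,P,q,s in O: r+=list((proj(cs[v],o+Z@P)[0]-q)/s)
    for v,q in C: r+=list((proj(cs[v],[x[3],x[4],100])[0]-q)/.5)
    return np.array(r)
sig=np.tile([2,2,2,.0015,.0015,.0015],2)
f=least_squares(lambda x:np.r_[res(x),x[5:]/sig],[485,-227,.24,507,218]+[0]*12,x_scale=[1,1,.01,1,1]+list(sig),loss="soft_l1")
if __name__=="__main__":
    print(f.x[:5].round(2),np.degrees(f.x[2]),f.x[5:].round(4)); r=res(f.x).reshape(-1,2)
    for (o,rr) in zip(O,r): print(o[0],o[1],(rr*o[3]).round(2))
    cv=np.linalg.pinv(f.jac.T@f.jac); print(np.sqrt(np.diag(cv))[:5])
E
python3 joint.py
```

```text
[ 4.8700e+02 -2.2517e+02  2.5000e-01  5.0737e+02  2.1784e+02] 14.116954196031491 [-7.517e-01  8.761e-01 -5.810e-01 -5.000e-04 -4.000e-04  1.000e-04
  7.517e-01 -8.762e-01  6.398e-01  6.000e-04 -1.000e-03 -1.000e-04]
top [-20. 150. 105.] [ 0.3  -0.13]
top [-20. 130. 105.] [ 0.61 -0.45]
top [-20. 110. 105.] [ 0.15 -0.26]
top [ 30. 150. 105.] [-0.45  0.27]
top [  8. 130. 105.] [-0.64 -0.02]
top [  8. 110. 105.] [-0.71  0.07]
scene [-20. 150. 105.] [ 0.07 -0.74]
scene [-20. 130. 105.] [ 0.26 -0.1 ]
scene [-20. 110. 105.] [ 0.51 -0.93]
scene [-20.  90. 105.] [ 1.32 -0.04]
scene [  8. 110. 105.] [-0.85 -0.51]
scene [  8. 130. 105.] [-0.86  0.17]
scene [ 30. 150. 105.] [-0.56  0.46]
scene [ 30.  90. 105.] [-1.   -0.13]
top [ 58.5   0.  119.3] [-0.35  0.43]
scene [ 58.5   0.  119.3] [-0.47  0.64]
scene [ 36.    0.  158.3] [0.37 0.12]
top [-27.4   0.  110.1] [1.2  1.48]
scene [-27.4   0.  110.1] [ 0.2  -0.69]
top [-85.  75.  10.] [-0.08 -0.18]
top [-85. -75.  10.] [ 0.5  -0.14]
[2.49902319 2.44281684 0.00726885 2.50262357 2.44593564]
```

```bash
cat > g.py <<'E'
import numpy as np
from scipy.spatial.transform import Rotation as R
o=np.array([487.0,-225.2,0]); yaw=.2464
Z=R.from_euler("z",yaw).as_matrix()
n=Z@[-.5,0,.8660254]; up=Z@[.8660254,0,.5]; yy=Z@[0,1.,0]; xx=Z@[1.,0,0]
bore=o+Z@[61,0,115]; notch=o+Z@[0,120,105]; lid=bore-79*up-5*n
rim=np.array([507.4,217.8,100.])
def ori(zdir,ydir):
    z=np.array(zdir)/np.linalg.norm(zdir); y=np.array(ydir,float); y-=z*(y@z); y/=np.linalg.norm(y)
    return R.from_matrix(np.c_[np.cross(y,z),y,z]).as_euler("xyz")
dn=np.array([0,0,-1.])
E
python3 - <<'E'
from bench import robot
from g import *
print(bore,notch,lid)
jd=np.array([np.cos(np.radians(57)),np.sin(np.radians(57)),0])
for sgn in (1,-1):
    for nm,p,oo in [("hover",bore+75*n,ori(-n,sgn*yy)),("grasp",bore+11*n,ori(-n,sgn*yy)),("out",bore+80*n,ori(-n,sgn*yy)),
      ("notchup",notch+[0,0,80],ori(dn,sgn*yy)),("notch",notch+[0,0,11],ori(dn,sgn*yy)),("lid",lid+11*n,ori(-n,sgn*yy)),("w2",[450,-150,380],ori(dn,sgn*yy)),
      ("rim",rim+[0,0,11],ori(dn,sgn*jd)),("rimup",rim+[0,0,260],ori(dn,sgn*jd)),("w1",[169.7,523,380],[3.14,0,2.828])]:
        q=robot.inverse_kinematics(list(p),list(oo)); print(sgn,nm,None if q is None else np.round(q,2))
E
```

```text
[ 546.15760453 -210.32122899  115.        ] [ 457.73028653 -108.82438454  105.        ] [ 482.23247255 -226.3990842    71.169873  ]
1 hover [-0.94  0.12  1.95  0.6   0.96 -3.08]
1 grasp None
1 out [-0.94  0.11  1.94  0.6   0.97 -3.08]
1 notchup [-0.47  0.14  1.77  0.    1.23 -2.29]
1 notch [-0.47  0.22  1.86  0.    1.06 -2.29]
1 lid [-1.02  0.24  2.11  0.75  0.77  2.9 ]
1 w2 [-0.56  0.06  1.39  0.    1.69 -2.37]
1 rim [ 0.2   0.36  1.68  0.    1.11 -0.79]
1 rimup [ 0.2   0.21  1.26  0.    1.67 -0.79]
1 w1 [ 1.05  0.2   1.22  0.    1.71 -0.2 ]
-1 hover [-0.94  0.12  1.95  0.6   0.96  0.06]
-1 grasp [-0.87  0.23  1.97  0.67  0.81  0.02]
-1 out [-0.94  0.11  1.94  0.6   0.97  0.07]
-1 notchup [-0.47  0.14  1.77 -0.    1.23  0.85]
-1 notch [-0.47  0.22  1.86 -0.    1.06  0.85]
-1 lid [-1.02  0.24  2.11  0.75  0.77 -0.24]
-1 w2 [-0.56  0.06  1.39 -0.    1.69  0.77]
-1 rim [ 0.2   0.36  1.68 -0.    1.11  2.35]
-1 rimup [ 0.2   0.21  1.26 -0.    1.67  2.35]
-1 w1 [ 1.05  0.2   1.22  0.    1.71 -0.2 ]
```

```bash
python3 - <<'E'
from h import *; import pickle
D=pickle.load(open("d0.pkl","rb"));t=D["top"]
c=np.array([507.4,217.8])
for nm,u,v,z in [("varn cap",199.8,166.5,235),("varn low",213.5,181,20),("spray body",165,255.5,40),("spray headA",148,241,226),("spray headB",134,264,226),("tin",139.5,190,85)]:
    p=onz(t,u,v,z)[:2]; print(nm,p.round(),np.linalg.norm(p-c).round(),np.degrees(np.arctan2(*(p-c)[::-1])).round())
E
```

```text
varn cap [602. 150.] 116.0 -36.0
varn low [599. 149.] 114.0 -37.0
spray body [408. 269.] 112.0 153.0
spray headA [444. 262.] 77.0 145.0
spray headB [396. 291.] 133.0 147.0
tin [570. 322.] 122.0 59.0
```

```bash
python3 - <<'E'
from h import *; import pickle
D=pickle.load(open("d0.pkl","rb"));t=D["top"]
c=np.array([507.4,217.8]); off=np.array([-26,-42.])
for u,v,z in [(147.5,240.5,226),(155.5,245,226),(158.5,243.5,195),(159,246,190),(158.5,243.5,170)]:
    p=onz(t,u,v,z)[:2]; print(p.round(),np.linalg.norm(p-c).round(),np.linalg.norm(p-c-off).round())
E
cat > look.py <<'E'
from bench import robot
from h import *
import sys
def look(tag,boxes):
    for n,(x0,y0,w,h,k) in boxes.items():
        d=robot.get_image(n); cv2.imwrite(f"pics/raw_{tag}_{n}.png",d["img"]); crop(d["img"],x0,y0,w,h,k,f"{tag}_{n}.png")
E
python3 - <<'E'
from bench import robot
from g import *
from look import look
robot.move_linear([169.7,523,380],None,speed=250)
robot.move_ptp([430,-130,380],list(ori(dn,-yy)))
robot.move_ptp(list(bore+90*n),list(ori(-n,-yy)))
print(robot.current_t(),robot.current_tcp_pos(),robot.current_gripper_width())
look("hov",dict(top=(270,140,150,120,5),scene=(190,80,150,120,5)))
E
```

```text
[446. 263.] 76.0 94.0
[436. 246.] 77.0 83.0
[439. 247.] 75.0 83.0
[433. 247.] 80.0 86.0
[439. 253.] 77.0 88.0
4.3667 [ 503.1272086  -221.22493187  193.92686533] 1.000882153750467
```

View pics/hov_top.png

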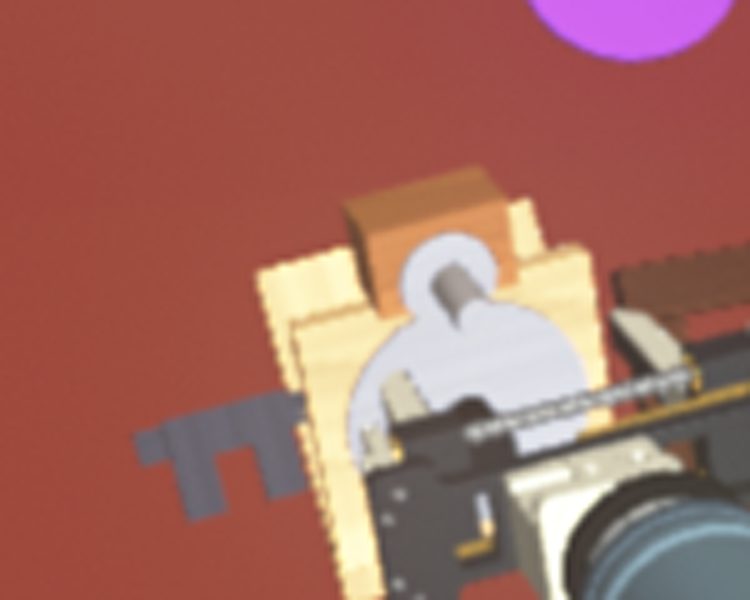

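View pics/hov_scene.png

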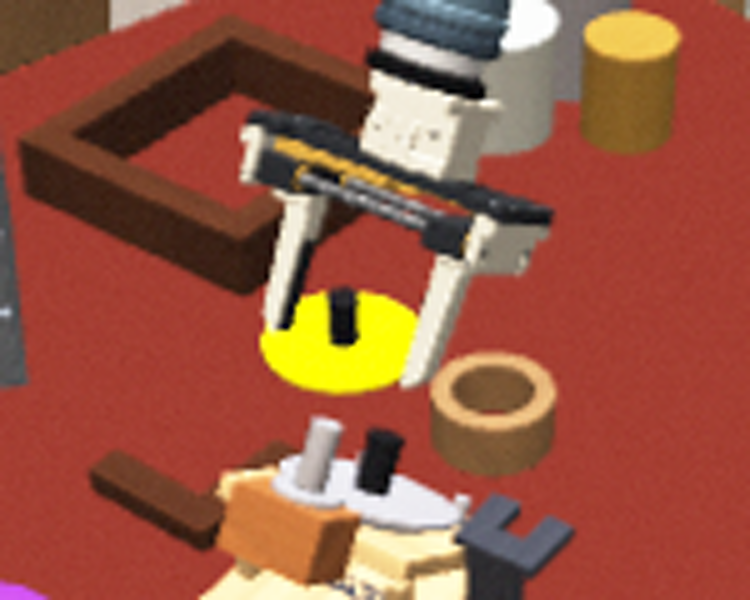

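The hover is lined up with the pin axis. The fingertips are at about (345,356) in the scene crop. I'll compare that with the projected TCP to get the local camera-to-robot offset.

```bash
python3 - <<'E'
from h import *; import pickle, joint as J
from g import *
D=pickle.load(open("d0.pkl","rb"))
T=np.array([503.127,-221.225,193.927]); h=[190,80]; ht=[270,140]
for nm,dd in (("raw",D),("adj",{"top":J.adj("top",J.f.x[5:11]),"scene":J.adj("scene",J.f.x[11:])})):
  for k in(-64,-46.5,46.5,64):
    print(nm,k,((proj(dd["scene"],T+k*yy)[0]-h+.5)*5).round(),((proj(dd["top"],T+k*yy)[0]-ht+.5)*5).round())
E
python3 - <<'E'
import cv2
for n,b in dict(top=(335,205,80,60),scene=(235,135,50,30)).items():
    i=cv2.imread(f"pics/raw_hov_{n}.png"); x,y,w,h=b
    cv2.imwrite(f"pics/hz_{n}.png",cv2.resize(i[y:y+h,x:x+w],None,fx=10,fy=10,interpolation=cv2.INTER_NEAREST))
E
```

```text
raw -64 [258. 324.] [642. 321.]
raw -46.5 [280. 334.] [604. 331.]
raw 46.5 [400. 386.] [403. 385.]
raw 64 [424. 396.] [365. 396.]
adj -64 [262. 327.] [645. 318.]
adj -46.5 [284. 336.] [607. 329.]
adj 46.5 [404. 388.] [406. 383.]
adj 64 [428. 398.] [368. 393.]
```

View pics/hz_scene.png

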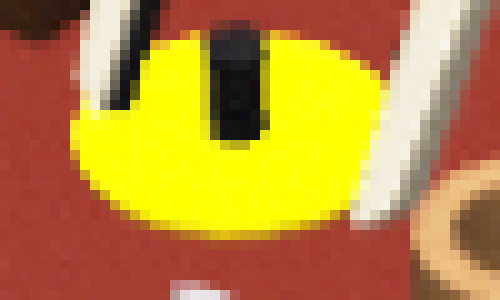

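View pics/hz_top.png

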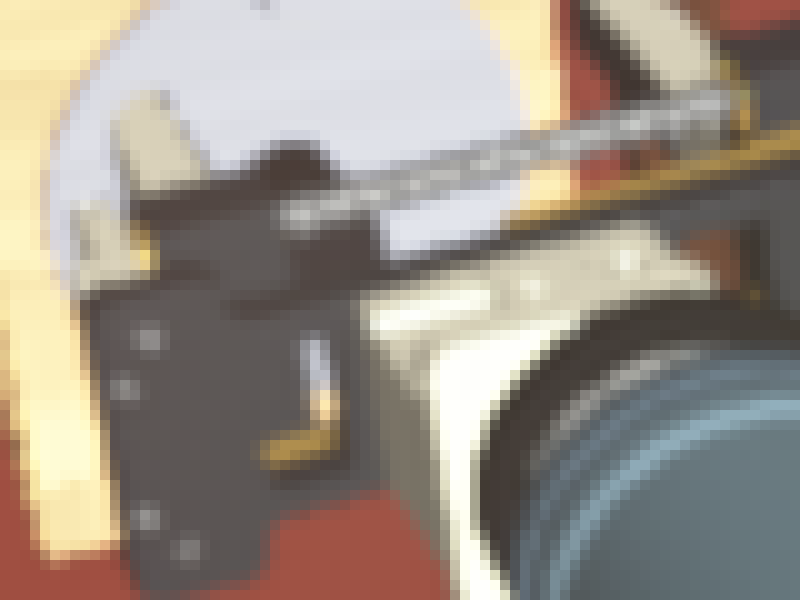

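The projected fingertips match the picture to about 1 px, so the calibration holds here. I'll grasp the pin.

```bash
python3 - <<'E'
from bench import robot
from g import *
from look import look
s=robot.move_linear(list(bore+12*n),None,speed=90,f_stop=12)
print(s,robot.current_tcp_pos(),robot.current_contact_force())
if not s:
    robot.move_gripper(0.0)
    print("w",robot.current_gripper_width(),robot.current_contact_force(),robot.current_tcp_pos()-bore-12*n)
look("gr",dict(top=(270,140,150,120,5),scene=(190,80,150,120,5)))
print(robot.current_t())
E
```

```text
False [ 540.47646376 -212.01422022  125.81765557] [-0.16390647 -0.18518218 -0.0547636 ]
w 0.21340120366892326 [-0.17045794  0.52556146 -0.08165392] [-0.10258686  0.16961284 -0.10002278]
6.7167
```

View pics/gr_scene.png

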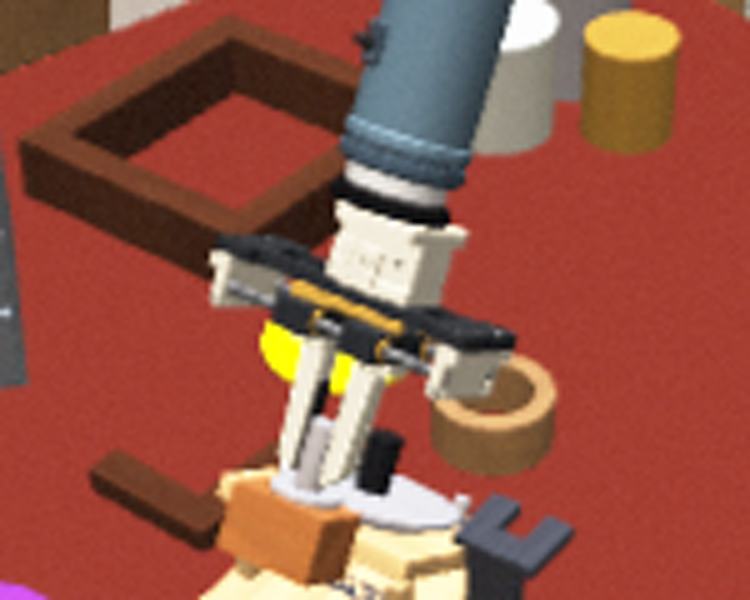

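The gripper width of 19.85 mm confirms a hold on the 20 mm grip. I'll draw the pin out and bring it upright above the notch.

```bash
python3 - <<'E'
from bench import robot
from g import *
from look import look
b=robot.current_contact_force()
s=robot.move_linear(list(bore+92*n),None,speed=90,f_stop=35)
print(s,robot.current_contact_force(),robot.current_gripper_width())
if not s:
    p=notch-12*xx+[0,0,105]
    robot.move_ptp(list(p),list(ori(dn,-yy)))
    print(robot.current_tcp_pos()-p,robot.current_contact_force(),robot.current_gripper_width())
look("nu",dict(top=(280,170,110,90,7),scene=(230,110,110,90,7)))
print(robot.current_t())
E
```

```text
False [-0.51046498  0.32846687 -1.96615382] 0.2096217242191422
[ 0.17794713  0.64422346 -0.73335735] [ 1.1034177   0.27367668 -2.47651784] 0.20718128571659153
8.6167
```

View pics/nu_scene.png

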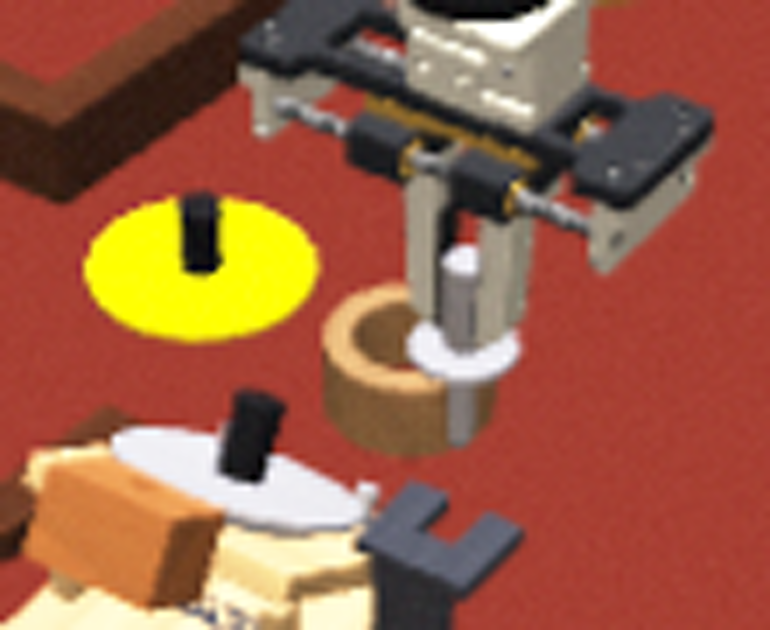

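View pics/nu_top.png

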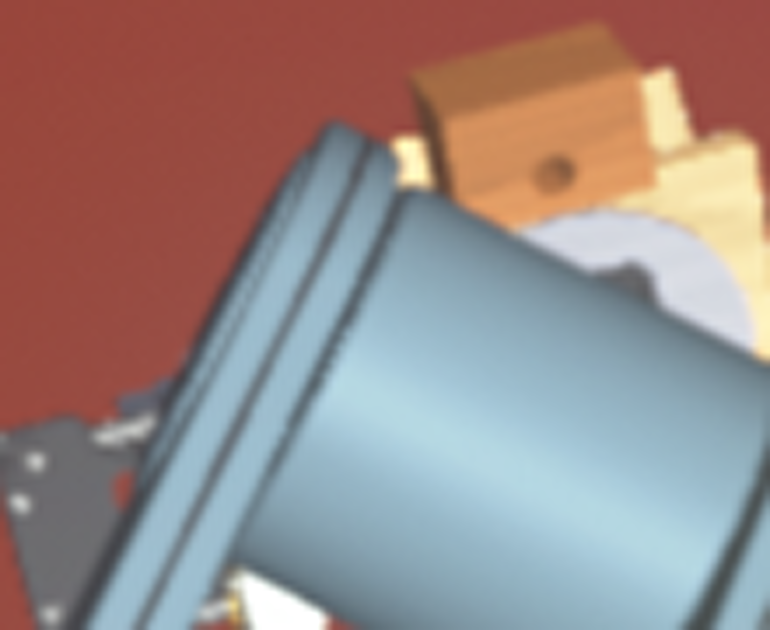

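The pin is out and upright, and the lid stayed in place. The collar is at scene crop (464,350), and the empty bore shows at top crop (555,173). I'll measure where the pin sits in the hand.

```bash
python3 - <<'E'
from h import *; import pickle, joint as J
from g import *
D=pickle.load(open("d0.pkl","rb")); S=J.adj("scene",J.f.x[11:]); T=J.adj("top",J.f.x[5:11])
tcp=notch-12*xx+[0,0,105]+[.2,.6,-.7]
px=lambda x,y:(230+x/7-.5,110+y/7-.5)
for nm,c,z in [("collar top",(464,347),tcp[2]-7),("grip top",(463,260),tcp[2]+38),("tip",(460,437),tcp[2]-64)]:
    for cam in (D["scene"],S):
        p=onz(cam,*px(*c),z); print(nm,"off in rest x,y:",((p-tcp)@xx).round(1),((p-tcp)@yy).round(1))
q=(280+555/7-.5,170+173/7-.5)
for cam in (D["top"],T): p=onz(cam,*q,115); print("bore",((p-bore)@xx).round(1),((p-bore)@yy).round(1))
i=cv2.imread("pics/raw_nu_scene.png"); cv2.imwrite("pics/nz.png",cv2.resize(i[140:202,275:310],None,fx=9,fy=9,interpolation=cv2.INTER_NEAREST))
E
```

```text
collar top off in rest x,y: 1.3 4.3
collar top off in rest x,y: 0.7 0.9
grip top off in rest x,y: 0.9 2.0
grip top off in rest x,y: 0.2 -1.5
tip off in rest x,y: -5.5 -0.4
tip off in rest x,y: -6.1 -3.8
bore 2.7 -1.6
bore 1.8 0.2
```

View pics/nz.png

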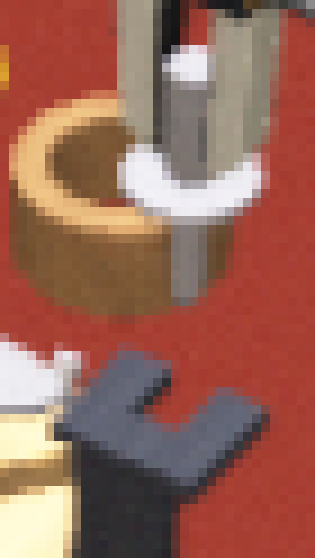

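The pin sits within about 1–2 mm of the hand's centre line and is upright. I'll lower it into the notch from its open side, slide it in, seat the collar and release.

```bash
python3 - <<'E'
from bench import robot
from g import *
from look import look
L=lambda p,v,f:(robot.move_linear(list(p),None,speed=v,f_stop=f),(robot.current_tcp_pos()-notch).round(2),robot.current_contact_force().round(1))
print(L(notch-12*xx+[0,0,20],70,8))
print(L(notch-1.5*xx+[0,0,20],30,6))
look("in",dict(scene=(230,110,110,90,7)))
print(robot.current_t())
E
```

```text
(False, array([-11.27,  -3.11,  20.44]), array([-0.2, -0.6, -2.2]))
(False, array([-1.33, -0.28, 19.96]), array([-0.4,  0.2, -2. ]))
10.5333
```

View pics/in_scene.png

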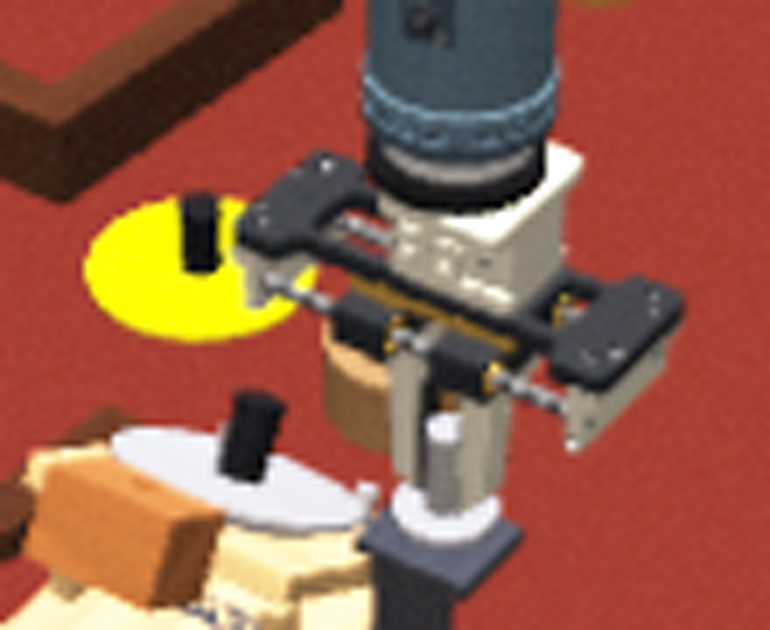

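The shaft is in the notch with the collar just above the plate, at about (447,510) in the crop. I'll seat it and release.

```bash
python3 - <<'E'
from bench import robot
from g import *
from look import look
L=lambda p,v,f:(robot.move_linear(list(p),None,speed=v,f_stop=f),(robot.current_tcp_pos()-notch).round(2),robot.current_contact_force().round(1))
print(L(notch-1.5*xx+[0,0,4],15,3.5))
robot.move_gripper(0.5); robot.sleep(.2)
print(robot.current_contact_force().round(1),robot.current_gripper_width())
z=robot.current_tcp_pos()
robot.move_linear(list(z+[0,0,90]),None,speed=120)
robot.move_ptp(list(z-40*xx+60*yy+[0,0,150]),list(ori(dn,-yy)))
look("rel",dict(scene=(230,110,110,90,7),top=(280,170,110,90,7)))
print(robot.current_t())
E
```

```text
(True, array([-1.46, -0.41, 13.3 ]), array([ 0.3, -0.1,  4.8]))
[ 0.  -0.1 -0.2] 0.49736848650805193
13.4417
```

View pics/rel_scene.png

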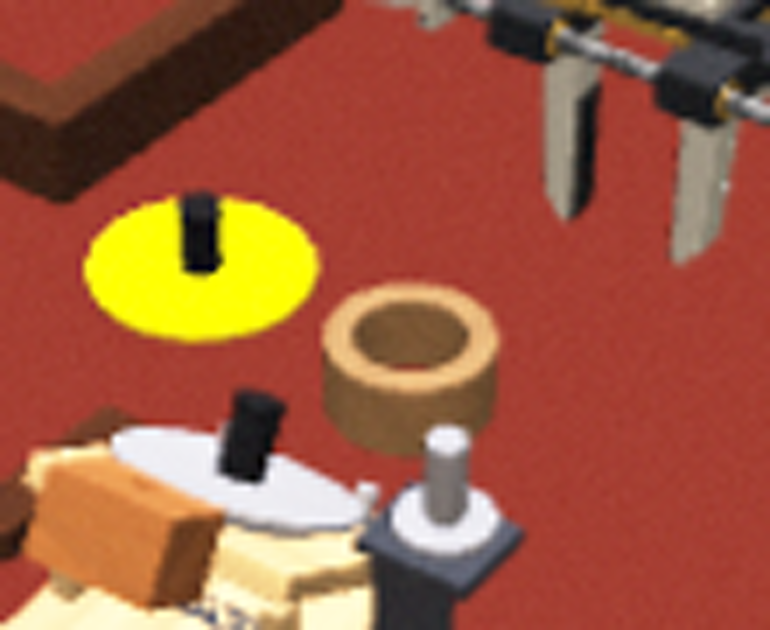

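View pics/rel_top.png

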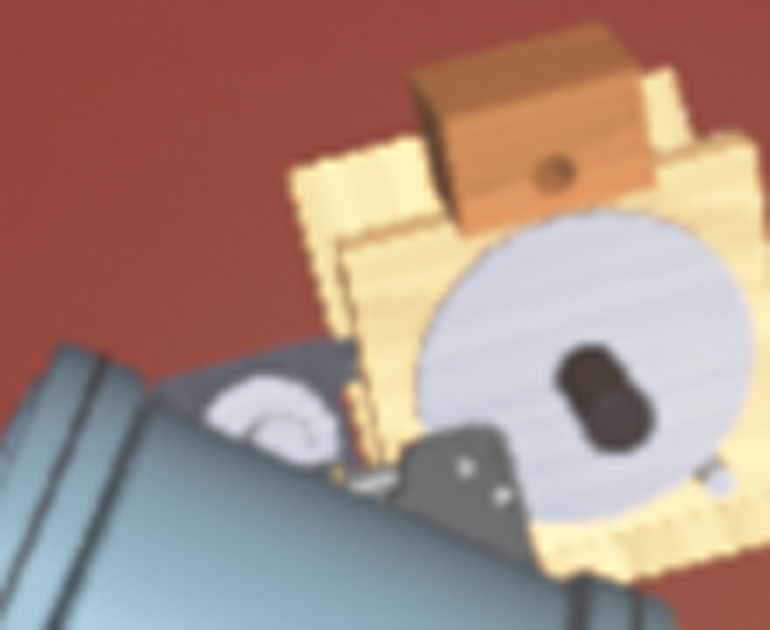

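The pin hangs upright in the notch and is released. Now I'll locate the lid from its disc ellipse in both views and check the knob.

```bash
python3 - <<'E'
from h import *; import pickle, joint as J
from g import *
S=J.adj("scene",J.f.x[11:]); T=J.adj("top",J.f.x[5:11])
def onpl(d,q,c):
    e,r=ray(d,*q); return e+r*((c-e)@n)/(r@n)
def rep(nm,d,q,c): p=onpl(d,q,c); print(nm,"d up %.1f y %.1f"%((p-c)@up,(p-c)@yy))
tq=lambda x,y:(280+x/7-.5,170+y/7-.5); sq=lambda x,y:(230+x/7-.5,110+y/7-.5)
rep("disc top",T,tq(587,366),lid+5*n); rep("disc scene",S,sq(241,478),lid+5*n)
rep("knobtop top",T,tq(621,420),lid+45*n); rep("knobtop scene",S,sq(258,398),lid+45*n)
rep("knobbase top",T,tq(588,378),lid+5*n); rep("knobbase scene",S,sq(241,474),lid+5*n)
print(tri(T,tq(621,420),S,sq(258,398)), lid+45*n, tri(T,tq(587,366),S,sq(241,478)),lid+5*n)
E
```

```text
disc top d up 4.1 y 0.5
disc scene d up 5.9 y 5.3
knobtop top d up 3.6 y 1.0
knobtop scene d up 9.5 y 3.8
knobbase top d up -0.7 y 0.9
knobbase scene d up -0.2 y 1.4
(array([ 463.4290329 , -230.74052369,  109.97997063]), np.float64(0.45722441881632514)) [ 460.41204465 -231.88715548  110.141016  ] (array([ 482.10887153, -224.81460511,   75.44313549]), np.float64(3.262390667141351)) [ 479.80798056 -227.0088699    75.5       ]
```

```bash
cat >> g.py <<'E'
lid2=lid+3*up+1.3*yy
E
python3 - <<'E'
from bench import robot
from g import *
from look import look
robot.move_gripper(0.75)
robot.move_ptp(list(lid2+95*n),list(ori(-n,-yy)))
print(robot.current_t())
s=robot.move_linear(list(lid2+13*n),None,speed=80,f_stop=10)
print(s,(robot.current_tcp_pos()-lid2-13*n).round(2),robot.current_contact_force().round(1))
look("lg",dict(scene=(200,90,130,100,6)))
E
```

```text
15.0333
False [ 0.1  -0.27  0.37] [-0.2  0.   0.8]
```

View pics/lg_scene.png

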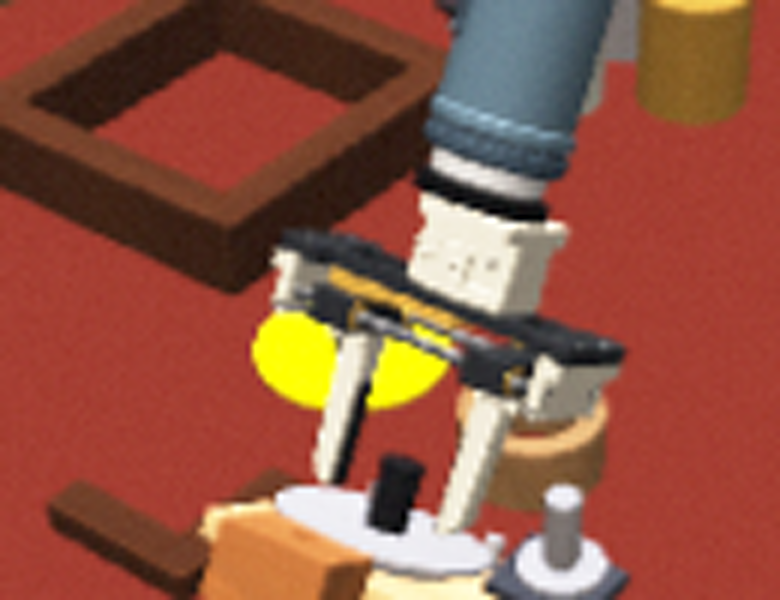

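The fingers straddle the knob, which is centred between them at about (397,500), and the tips are just above the disc. I'll grip, lift square to the board, then bring the lid level.

```bash
python3 - <<'E'
from bench import robot
from g import *
from look import look
robot.move_gripper(0.0)
print("w",robot.current_gripper_width()*93,robot.current_contact_force().round(1))
p=robot.current_tcp_pos()
s=robot.move_linear(list(p+8*n),None,speed=25,f_stop=25); print(s,robot.current_contact_force().round(1))
if not s:
    s=robot.move_linear(list(p+110*n),None,speed=90,f_stop=25)
    print(s,robot.current_gripper_width()*93,robot.current_contact_force().round(1))
    q=robot.current_tcp_pos(); q[2]=330
    robot.move_linear(list(q),list(ori(dn,-yy)),speed=100)
    print(robot.current_tcp_pos(),robot.current_gripper_width()*93,robot.current_contact_force().round(1))
look("ll",dict(scene=(200,40,130,130,5),top=(270,140,140,120,5)))
print(robot.current_t())
E
```

```text
w 24.945244260954343 [-0.4 -0.3  0.5]
False [ 1.1 -0.1 -1.8]
False 24.853440174788627 [-0.2 -0.1 -2.9]
[ 424.30348027 -239.06871206  329.44016032] 24.933611250014998 [ 0.1  0.8 -4.3]
20.55
```

View pics/ll_scene.png

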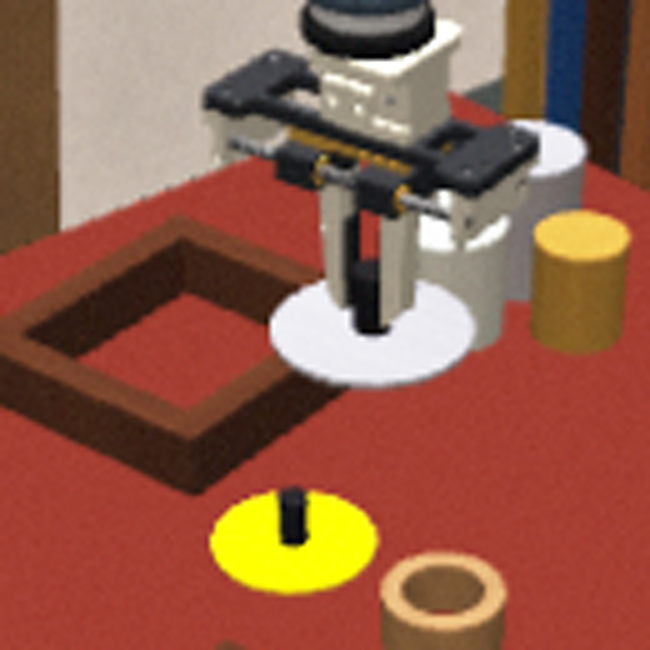

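The lid is held, about 4.3 N, and looks level. I'll check its offset and tilt in the hand from the disc outline in the scene view.

```bash
cat > disc.py <<'E'
from h import *; import joint as J
from scipy.optimize import least_squares
S=J.adj("scene",J.f.x[11:])
def disc(img,box,zt,r=62,v=185,cam=S):
    x0,y0,x1,y1=box; h=cv2.cvtColor(img,cv2.COLOR_BGR2HSV)[y0:y1,x0:x1]
    m=((h[...,1]<45)&(h[...,2]>v)).astype(np.uint8); m=cv2.morphologyEx(m,cv2.MORPH_OPEN,np.ones((2,2),np.uint8))
    c=max(cv2.findContours(m,cv2.RETR_EXTERNAL,cv2.CHAIN_APPROX_NONE)[0],key=cv2.contourArea)
    hl=cv2.convexHull(c)[:,0].astype(float)+[x0,y0]
    e=cv2.fitEllipse(hl.astype(np.float32)); return e
def circ_ell(c,nrm,r=62,cam=S):
    a=np.cross(nrm,[0,1,0]); a/=np.linalg.norm(a); b=np.cross(nrm,a); th=np.linspace(0,2*np.pi,72,endpoint=False)
    return cv2.fitEllipse(proj(cam,np.array(c)+r*(np.outer(np.cos(th),a)+np.outer(np.sin(th),b))).astype(np.float32))
E
python3 - <<'E'
from disc import *; from g import *
i=cv2.imread("pics/raw_ll_scene.png")
e=disc(i,(250,94,298,120),0); print(e)
c=np.array([424.3,-239.07,329.44-13+5]); print(circ_ell(c,np.array([0,0,1.])))
for t in (-6,6):
    print(t,circ_ell(c,R.from_rotvec(np.radians(t)*yy).apply([0,0,1])))
print("centre cast off rest x,y:",[(onz(S,*e[0],c[2])-c)@a for a in (xx,yy)])
E
```

```text
((275.1390075683594, 106.23202514648438), (21.67820167541504, 40.58031463623047), 89.23528289794922)
((273.3547668457031, 105.24397277832031), (21.77242660522461, 41.049800872802734), 90.13414001464844)
-6 ((273.31964111328125, 105.21324157714844), (18.57296371459961, 41.07748794555664), 94.08613586425781)
6 ((273.3967590332031, 105.2571792602539), (24.730953216552734, 41.03057098388672), 85.68994140625)
centre cast off rest x,y: [np.float64(3.162425199675175), np.float64(8.698577852906578)]
```

The lid is level to within about 1° and centred within about 2 mm. The white bin behind it biased the automatic fit, so I checked the outline by hand. Now I'll carry it over to a point beside the rim on the robot's side, clear of both bottles.

```bash
cat >> g.py <<'E'
jd=np.array([np.cos(np.radians(57)),np.sin(np.radians(57)),0])
off=np.array([-26,-42.,0])
E
python3 - <<'E'
from bench import robot
from g import *
from look import look
robot.move_linear(list(rim+off+[0,0,230]),list(ori(dn,-jd)),speed=150)
robot.move_linear(list(rim+off+[0,0,75]),None,speed=110,f_stop=20)
print(robot.current_tcp_pos()-rim,robot.current_gripper_width()*93,robot.current_contact_force().round(1),robot.current_qpos().round(2))
look("cn",dict(scene=(290,130,140,160,4),top=(100,130,150,140,5)))
print(robot.current_t())
E
```

```text
[-25.50145774 -41.92848669  75.69522025] 25.02308639340978 [ 0.6 -1.  -3.8] [ 0.13  0.23  1.69 -0.    1.23  2.28]
25.15
```

View pics/cn_scene.png

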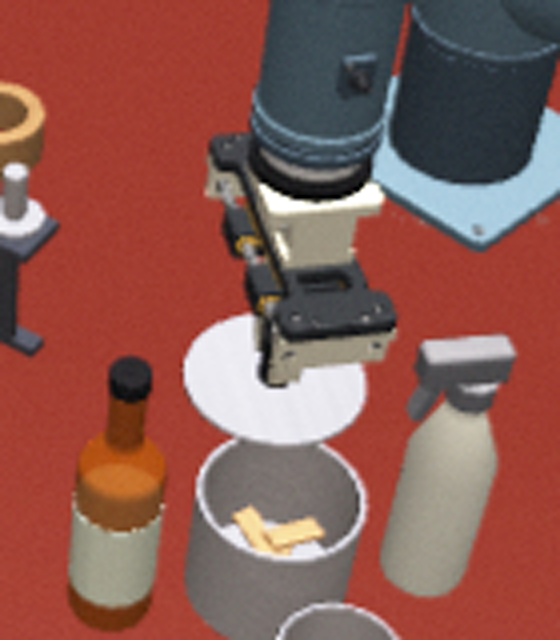

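View pics/cn_top.png

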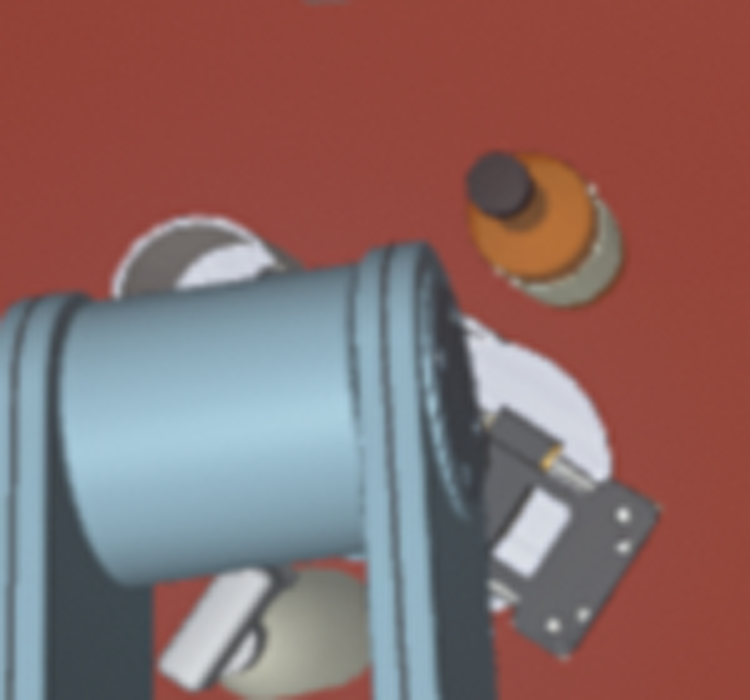

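The lid is beside the rim, clear of both bottles. Before descending, I'll check the wrist link's height over the spray bottle in the full picture.

View pics/raw_cn_scene.png

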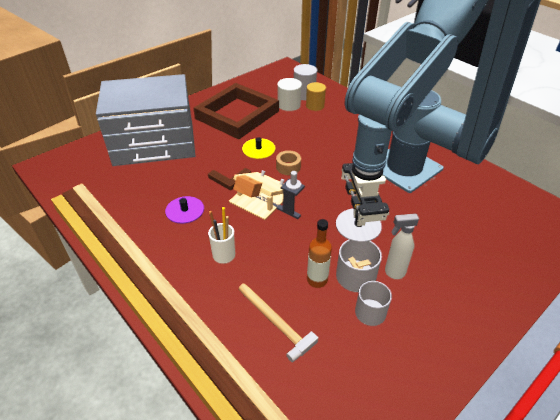

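```bash
python3 - <<'E'
from disc import *; from g import *; import joint as J
i=cv2.imread("pics/raw_cn_scene.png"); 
e=disc(i,(330,200,385,245),0); print(e)
tcp=rim+[-25.5,-41.93,75.7]; c=tcp+[0,0,-8]
print(circ_ell(c,np.array([0,0,1.]))); print("off world",onz(S,*e[0],c[2])-c)
print("rim pred vs obs scene",circ_ell(rim,np.array([0,0,1.]),58))
g=i.min(2)
cv2.imwrite("pics/rz.png",cv2.resize(i[205:300,325:395],None,fx=8,fy=6.3,interpolation=cv2.INTER_NEAREST))
E
```

```text
((359.1644287109375, 225.47119140625), (31.309110641479492, 45.379940032958984), 100.22477722167969)
((357.5378112792969, 223.99374389648438), (32.26431655883789, 46.22953796386719), 99.9842300415039)
off world [ 2.38807955e+00  8.26797372e+00 -5.68434189e-14]
rim pred vs obs scene ((359.79730224609375, 253.79843139648438), (31.751962661743164, 42.94190216064453), 102.2594985961914)
```

View pics/rz.png

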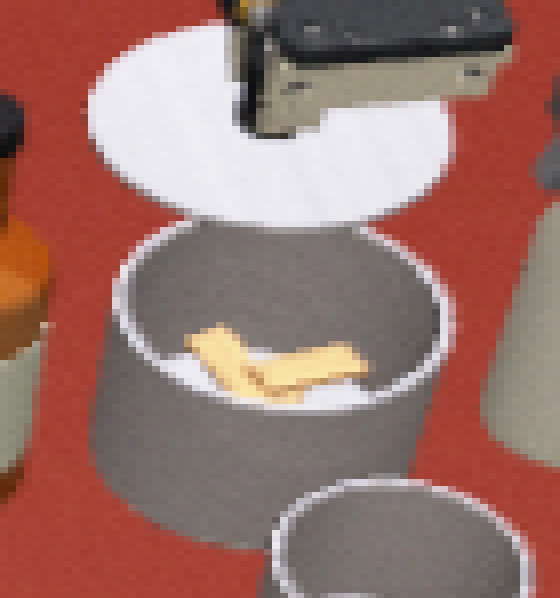

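The wrist link is far above the bottles. I'll take a finer relative measurement, using the lid edge and the rim edge in this same picture, with sub-pixel radial edge finding and circles of known radius.

```bash
cat > edge.py <<'E'
from disc import *
def edgefit(img,cam,c0,z,r,angs,w=9,pol=-1,show=False):
    g=cv2.GaussianBlur(img,(0,0),.6)[...,1].astype(np.float32)  # green: grey/white high, red bench low
    c=np.array(c0[:2],float)
    for it in range(5):
        P=[];rr=np.arange(r-w,r+w+.01,.4)
        for a in np.radians(angs):
            d=np.array([np.cos(a),np.sin(a)]); X=np.c_[c+np.outer(rr,d),np.full(len(rr),z)]
            q=proj(cam,X).astype(np.float32); s=cv2.remap(g,q[:,0].reshape(1,-1),q[:,1].reshape(1,-1),cv2.INTER_LINEAR)[0]
            k=np.argmin(np.gradient(s)) ; 
            if 2<k<len(rr)-3 and np.gradient(s)[k]<-2: P.append(X[k,:2])
        P=np.array(P)
        f=least_squares(lambda x:np.hypot(*(P-x).T)-r,c,loss="soft_l1",f_scale=1.); c=f.x
    res=np.hypot(*(P-c).T)-r
    return c,len(P),np.std(res),res.mean()
E
python3 - <<'E'
from edge import *; from g import *; import pickle
D=pickle.load(open("d0.pkl","rb")); i=cv2.imread("pics/raw_cn_scene.png"); i0=cv2.imread("pics/scene0.png")
tcp=rim+[-25.5,-41.93,75.7]
import itertools
for nm,cam in(("raw",D["scene"]),("adj",S)):
    # which world angles are unoccluded: print lid fits for sets
    for A in (np.arange(-60,150,5),np.arange(-90,175,5)):
        print(nm,"lid",[np.round(x,2) for x in edgefit(i,cam,tcp[:2]+[1,2],tcp[2]-8,62,A)],"tcp",tcp[:2].round(2))
    print(nm,"rim",[np.round(x,2) for x in edgefit(i0,cam,rim,100,58,np.arange(-180,180,5),w=5)])
print("top rim",[np.round(x,2) for x in edgefit(cv2.imread("pics/top0.png"),D["top"],rim,100,58,np.arange(20,175,5),w=6)],[np.round(x,2) for x in edgefit(cv2.imread("pics/top0.png"),J.adj("top",J.f.x[5:11]),rim,100,58,np.arange(20,175,5),w=6)])
E
```

```text
raw lid [array([481.11, 180.16]), np.int64(42), np.float64(0.86), np.float64(-0.27)] tcp [481.9  175.87]
raw lid [array([481.03, 180.85]), np.int64(49), np.float64(0.82), np.float64(-0.48)] tcp [481.9  175.87]
raw rim [array([505.82, 220.4 ]), np.int64(72), np.float64(0.78), np.float64(0.34)]
adj lid [array([481.49, 177.72]), np.int64(42), np.float64(0.91), np.float64(-0.24)] tcp [481.9  175.87]
adj lid [array([481.39, 177.88]), np.int64(50), np.float64(0.91), np.float64(-0.23)] tcp [481.9  175.87]
adj rim [array([506.33, 217.4 ]), np.int64(72), np.float64(0.81), np.float64(0.36)]
top rim [array([508.1 , 215.85]), np.int64(31), np.float64(0.48), np.float64(0.08)] [array([506.88, 217.24]), np.int64(31), np.float64(0.52), np.float64(0.07)]
```

The lid-to-rim offset puts the target TCP at (506.8, 215.7), which agrees with the top view's rim at (508.1, 215.9). I'll lower beside the rim, slide over it and look again.

```bash
sed -i 's/^rim=.*/rim=np.array([506.9,215.7,100.])/' g.py && python3 - <<'E'
from bench import robot
from g import *
from look import look
L=lambda p,v,f:(robot.move_linear(list(p),None,speed=v,f_stop=f),(robot.current_tcp_pos()-rim).round(2),robot.current_contact_force().round(1))
print(L(rim+off+[0,0,37],60,8))
print(L(rim+[0,0,37],40,6)); robot.sleep(.3)
print((robot.current_tcp_pos()-rim).round(2))
look("ov",dict(scene=(320,180,90,110,5.4)))
print(robot.current_t())
E
python3 - <<'E'
from edge import *; from g import *; import pickle
D=pickle.load(open("d0.pkl","rb")); i=cv2.imread("pics/raw_ov_scene.png")
for nm,cam in(("raw",D["scene"]),("adj",S)):
    for A in (np.arange(-60,150,5),np.arange(-90,175,5)): print(nm,"lid",[np.round(x,2) for x in edgefit(i,cam,rim,129,62,A,w=6)])
E
```

```text
(False, array([-25.78, -41.98,  37.08]), array([ 0.4, -0.7, -3.2]))
(False, array([-0.13, -0.16, 36.99]), array([ 1.2, -0.1, -3.2]))
[-1.000e-02 -9.000e-02  3.705e+01]
27.6667
raw lid [array([504.78, 219.85]), np.int64(37), np.float64(0.78), np.float64(0.06)]
raw lid [array([504.75, 219.98]), np.int64(45), np.float64(1.04), np.float64(0.09)]
adj lid [array([505.41, 217.13]), np.int64(37), np.float64(0.76), np.float64(0.11)]
adj lid [array([505.14, 217.3 ]), np.int64(46), np.float64(1.07), np.float64(0.14)]
```

View pics/ov_scene.png

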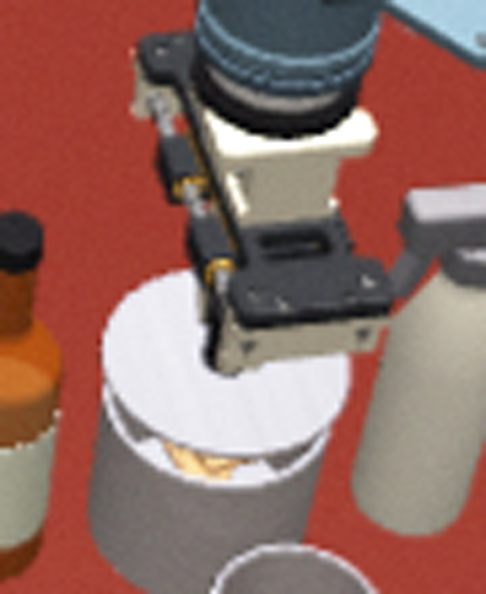

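The lid is centred over the mouth to about 1 mm: lid (504.8, 219.9), rim (505.8, 220.4) in the same view. I'll lower it slowly with a force stop, adding the 1 mm correction.

```bash
python3 - <<'E'
from bench import robot
from g import *
from look import look
c=rim+[.8,.4,0]
L=lambda p,v,f:(robot.move_linear(list(p),None,speed=v,f_stop=f),(robot.current_tcp_pos()-rim).round(2),robot.current_contact_force().round(1))
print(L(c+[0,0,24],25,4))
r=L(c+[0,0,9],10,3.5); print(r)
look("dn",dict(scene=(320,180,90,110,5.4)))
print(robot.current_t())
E
```

```text
(False, array([ 0.81,  0.4 , 23.91]), array([ 0. ,  0.5, -3.3]))
(True, array([ 0.79,  0.4 , 16.35]), array([0. , 0.4, 5.2]))
29.2417
```

View pics/dn_scene.png

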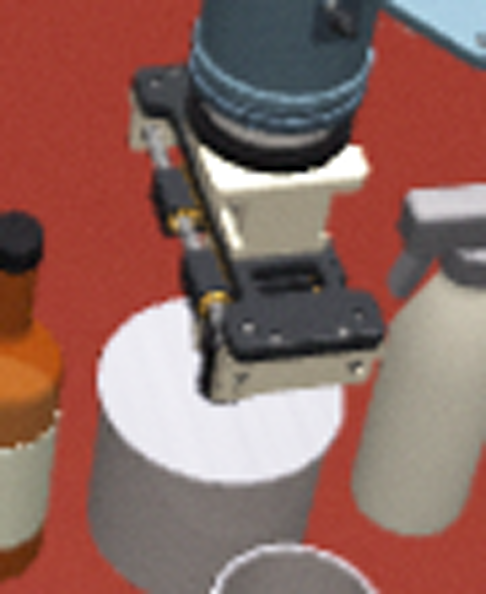

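```bash
python3 - <<'E'
from edge import *; from g import *; import pickle
D=pickle.load(open("d0.pkl","rb")); i=cv2.imread("pics/raw_dn_scene.png"); j=cv2.imread("pics/raw_ov_scene.png")
v=S["eye"][:2]-rim[:2]; v/=np.linalg.norm(v)
for z in (105,108.3): print(z,[np.round(x,2) for x in edgefit(i,D["scene"],[505.8,220.4],z,62,np.arange(-60,150,5),w=5)])
print("before, z129:",[np.round(x,2) for x in edgefit(j,D["scene"],[505.8,220.4],129,62,np.arange(-60,150,5),w=5)],v)
cv2.imwrite("pics/dz.png",cv2.resize(i[225:300,330:390],None,fx=9,fy=8,interpolation=cv2.INTER_NEAREST))
E
```

```text
105 [array([503.66, 218.52]), np.int64(41), np.float64(0.87), np.float64(0.04)]
108.3 [array([506.18, 220.13]), np.int64(41), np.float64(0.83), np.float64(-0.18)]
before, z129: [array([504.87, 219.81]), np.int64(38), np.float64(0.93), np.float64(0.09)] [0.83403491 0.55171167]
```

View pics/dz.png

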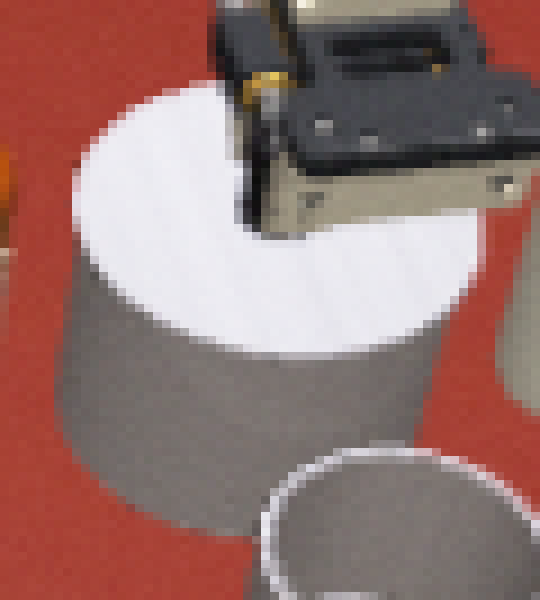

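The stop came 3 mm above the nominal seat height. That means either the lid sits lower in the hand than assumed, or it isn't quite down. I'll lift it slightly, shift it 2 mm and lower again, to see whether the contact height changes.

```bash
python3 - <<'E'
from bench import robot
from g import *
from look import look
L=lambda p,v,f:(robot.move_linear(list(p),None,speed=v,f_stop=f),(robot.current_tcp_pos()-rim).round(2),robot.current_contact_force().round(1))
p=robot.current_tcp_pos()
print(L(p+[0,0,2],10,12))
print(L(p+[1.6,1.2,2],8,2.5))
q=robot.current_tcp_pos(); print(L([q[0],q[1],p[2]-5],8,3.5))
look("dn2",dict(scene=(330,225,60,75,8)))
print(robot.current_t())
E
python3 - <<'E'
from edge import *; from g import *; import pickle
D=pickle.load(open("d0.pkl","rb")); i=cv2.imread("pics/raw_dn2_scene.png")
for z in (105,108.3): print(z,[np.round(x,2) for x in edgefit(i,D["scene"],[505.8,220.4],z,62,np.arange(-60,150,5),w=5)])
E
```

```text
(False, array([ 0.41,  0.33, 17.89]), array([-0. , -0.1, -2.1]))
(False, array([ 2.45,  1.66, 18.33]), array([-0.1, -0.7, -3.7]))
(True, array([ 2.48,  1.64, 16.36]), array([-0.9, -1.1,  6.3]))
30.6333
105 [array([505.67, 220.11]), np.int64(41), np.float64(0.79), np.float64(-0.13)]
108.3 [array([507.88, 221.38]), np.int64(41), np.float64(0.75), np.float64(-0.07)]
```

The contact height is the same (16.36 mm) after the shift, so the lid is fully seated. At z=105 its centre now matches the rim: (505.7, 220.1) against (505.8, 220.4). I'll release, retreat and check.

```bash
python3 - <<'E'
from bench import robot
from g import *
from look import look
robot.move_gripper(0.5); robot.sleep(.3)
print(robot.current_contact_force().round(1),robot.current_gripper_width())
p=robot.current_tcp_pos()
robot.move_linear(list(p+[0,0,60]),None,speed=60,f_stop=10)
robot.move_linear(list(p+[0,0,220]),None,speed=150)
robot.move_linear([330,60,340],None,speed=180)
robot.sleep(.3)
look("fin",dict(scene=(200,150,230,180,3.4),top=(100,130,310,160,2.5)))
print(robot.current_t(),robot.current_contact_force().round(1))
E
python3 - <<'E'
from edge import *; from g import *; import pickle
D=pickle.load(open("d0.pkl","rb")); i=cv2.imread("pics/raw_fin_scene.png"); t=cv2.imread("pics/raw_fin_top.png")
print([np.round(x,2) for x in edgefit(i,D["scene"],[505.8,220.4],105,62,np.arange(-180,180,5),w=5)])
print([np.round(x,2) for x in edgefit(t,D["top"],[508.1,215.9],105,62,np.arange(-180,180,5),w=5)])
e=disc(i,(325,225,395,285),0); print(e, circ_ell([505.7,220.3,105],np.array([0,0,1.]),62,D["scene"]))
m0=cv2.imread("pics/scene0.png"); d=cv2.absdiff(m0,i).max(2); cv2.imwrite("pics/diff.png",d)
E
```

```text
[-1.7 -0.1 -0.4] 0.49926502725917227
35.7583 [-0.4 -0.7  0.2]
[array([505.64, 220.19]), np.int64(72), np.float64(0.78), np.float64(0.03)]
[array([507.79, 214.97]), np.int64(72), np.float64(0.57), np.float64(-0.19)]
((361.2847900390625, 253.36495971679688), (33.56144332885742, 45.449039459228516), 102.10742950439453) ((360.26373291015625, 252.38600158691406), (33.962135314941406, 46.05813217163086), 102.26983642578125)
```

View pics/fin_scene.png

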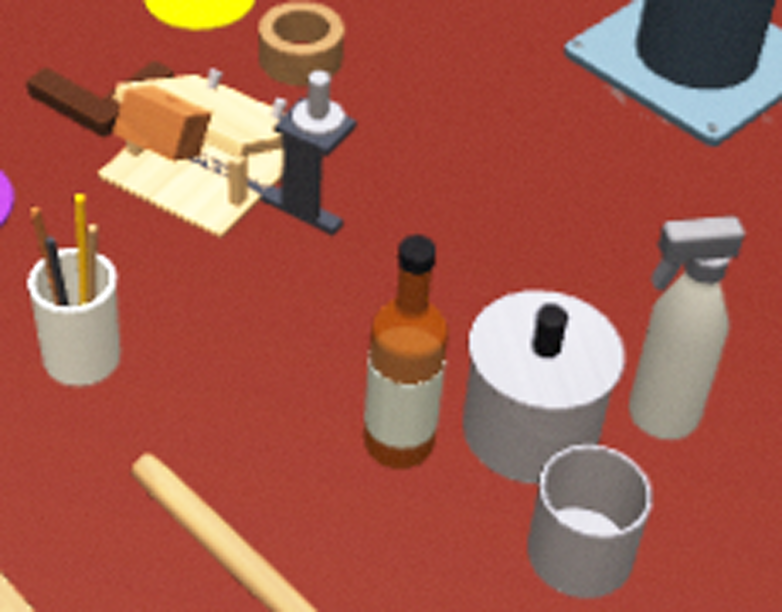

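View pics/fin_top.png

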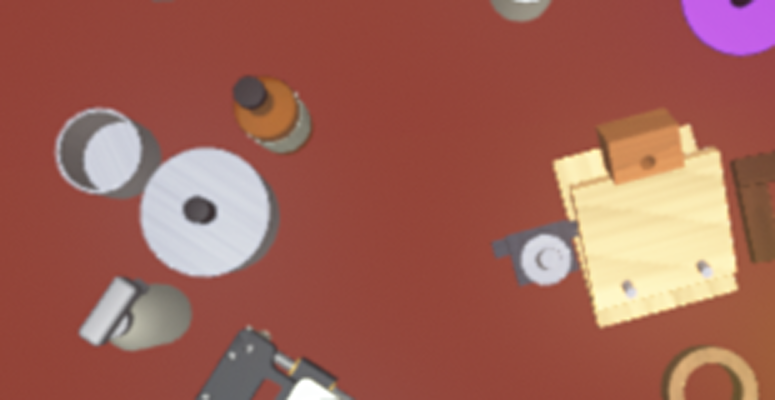

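View pics/diff.png

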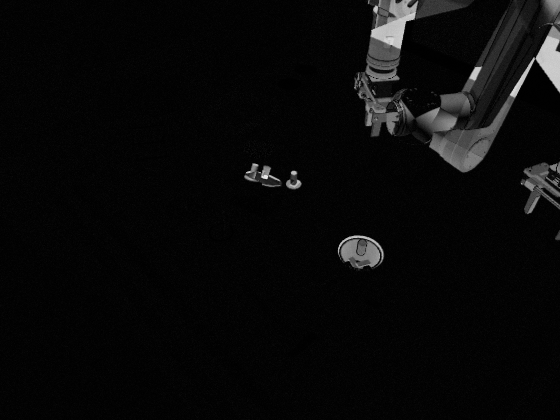

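In the final pictures the lid sits level and concentric on the canister, the pin hangs upright in the bracket, and the bystanders and the canister body show no change in the difference image. I'll hand in.

```bash
python3 -c "
from bench import robot
robot.hand_in(); print(robot.current_t())"
```

```text
the job is handed in; nothing more can be done
the job is handed in; nothing more can be done
```

The canister is closed and the job was handed in at about 36 s. I drew the pin out along the bore, hung it upright by its collar in the bracket notch and let go. Then I lifted the lid off the rest and set it on the canister between the two bottles, and released it.

**What the last checks showed:**
- **Lid position:** its edge fits a level circle at the seated height, 0.3 mm from the rim centre measured at the start in the scene view and 0.9 mm in the top view.
- **Pin:** it hangs upright in the notch, with the gripper clear of everything.
- **Bystanders:** in a before-and-after difference of the scene view, only the pin, the lid and the arm changed.

**What disagreed:**
- **Camera views:** the two views differed by about 4–5 mm on absolute positions. I therefore placed the lid by its offset from the rim within one view.
- **Seating height:** first contact came about 3 mm above the height I expected. I lifted the lid slightly, shifted it 2 mm and lowered it again, and it stopped at the same height. I took that as fully seated, with the lid sitting lower in the fingers than assumed.
- **Ellipse check:** a quick outline fit on the final picture was about 1 px (about 3 mm) off the expected centre. I relied on the finer edge fit instead.

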